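Bolt and star-tighten a boot-sole press

TASK

Shut the sole press: slide its barrel bolt fully across with the handle up, then turn the handle fully down into its notch. Then tighten the four wing knobs clockwise crosswise in two passes, always going from one corner to the opposite corner before the other two: first bring every knob to about its yellow mark, and only when all four are there, turn each fully home to its stop at the white mark. Let go of everything at the end, and leave the other things on the bench where they are.

Things in the scene. Friction and masses are not known exactly. Their poses are not given: they have to be found in the camera images.
- press: Sole press, fixed to the bench: a green base (265 x 240 x 30 mm) and a steel pressure plate (194 x 222 mm, top 70 mm above the bench) with a black boot sole clamped between them. Origin: on the bench under the middle of the plate; z up, x from the robot's side to the far side of the press at yaw 0, y along the sole (to the robot's left at yaw 0). The bolt is on the press's -x side. The press stands at any yaw within 0.35 rad.
- bolt (a joint): Barrel bolt, a steel rod 12 mm thick whose axis lies along the press's y, 110 mm to the press's -x side of its origin and 78 mm above the bench. Value: how far it has slid along the press's +y towards the green keeper block, 0 = withdrawn, 0.040 m = fully across, at its stop. At 0 the brass handle stands 30 mm to the press's -y side of its origin (at 0.040, 10 mm to the +y side). Dry friction of about 1.5 N; it stays where it is left.
- handle (a joint): Turning of the brass handle about the bolt's axis. 0 = standing straight up, 1.4 rad = down in the notch of the aluminium ledge, at its stop; it turns over towards the press's -x side (the robot's side). Friction of about 0.05 N m; it stays where it is left.
- handle_grip (a point): Centre of the brass ball (20 mm across) on the end of the handle's 10 mm thick stem, 40 mm from the bolt's axis. It moves with the handle: the point's z runs along the stem away from the axis, its y along the bolt. Pinched with the fingers either side of it along the bolt, the ball turns between the pads.
- knob1 (a joint): Turning of the wing knob at the press's near side (-x), left (+y), at (-65, +75) mm in the press's x, y; opposite corner: knob3. Grows clockwise seen from above (tightening). 0 = its red end points along the press's +y; 0.8 rad = red end at the yellow mark; 1.6 rad = fully home at its stop, red end at the white mark. Starts between 0 and 0.3. Friction of about 0.12 N m; it stays where it is left and does not move up or down.
- knob1_grip (a point): Where to grip knob1: on its axis, 101.5 mm above the bench. The knob is a black upright bar 46 mm long, 14 mm thick and 30 mm tall (83.5 to 113.5 mm above the bench) with one red end. The point's x points along the bar to the red end, its z up; pinch across the bar (along the point's y).
- knob2 (a joint): Turning of the wing knob at the press's near side (-x), right (-y), at (-65, -75) mm in the press's x, y; opposite corner: knob4. Grows clockwise seen from above (tightening). 0 = its red end points along the press's +y; 0.8 rad = red end at the yellow mark; 1.6 rad = fully home at its stop, red end at the white mark. Starts between 0 and 0.3. Friction of about 0.12 N m; it stays where it is left and does not move up or down.
- knob2_grip (a point): Where to grip knob2: on its axis, 101.5 mm above the bench. The knob is a black upright bar 46 mm long, 14 mm thick and 30 mm tall (83.5 to 113.5 mm above the bench) with one red end. The point's x points along the bar to the red end, its z up; pinch across the bar (along the point's y).
- knob3 (a joint): Turning of the wing knob at the press's far side (+x), right (-y), at (+65, -75) mm in the press's x, y; opposite corner: knob1. Grows clockwise seen from above (tightening). 0 = its red end points along the press's +y; 0.8 rad = red end at the yellow mark; 1.6 rad = fully home at its stop, red end at the white mark. Starts between 0 and 0.3. Friction of about 0.12 N m; it stays where it is left and does not move up or down.
- knob3_grip (a point): Where to grip knob3: on its axis, 101.5 mm above the bench. The knob is a black upright bar 46 mm long, 14 mm thick and 30 mm tall (83.5 to 113.5 mm above the bench) with one red end. The point's x points along the bar to the red end, its z up; pinch across the bar (along the point's y).
- knob4 (a joint): Turning of the wing knob at the press's far side (+x), left (+y), at (+65, +75) mm in the press's x, y; opposite corner: knob2. Grows clockwise seen from above (tightening). 0 = its red end points along the press's +y; 0.8 rad = red end at the yellow mark; 1.6 rad = fully home at its stop, red end at the white mark. Starts between 0 and 0.3. Friction of about 0.12 N m; it stays where it is left and does not move up or down.
- knob4_grip (a point): Where to grip knob4: on its axis, 101.5 mm above the bench. The knob is a black upright bar 46 mm long, 14 mm thick and 30 mm tall (83.5 to 113.5 mm above the bench) with one red end. The point's x points along the bar to the red end, its z up; pinch across the bar (along the point's y).
- jar: Bystander: white jar with an orange lid, 84 mm wide, 120 mm tall. Origin at the centre of its underside.
- cup: Bystander: blue plastic cup, 76 mm wide, 85 mm tall. Origin at the centre of its underside.
- tack_tray: Bystander: grey open tray of tacks, 130 x 100 x 28 mm. Origin at the centre of its underside.
- hammer: Bystander: hammer lying on the bench. Origin on its underside.
- heel: Bystander: black boot heel, about 55 x 75 x 24 mm. Origin on its underside.
- spare: Bystander: spare wing knob standing on the bench beside the press, the same shape as the four on the press, 42 mm tall; not to be used. Origin at the centre of its underside.
- last: Bystander: wooden shoe last, about 190 x 72 x 85 mm. Origin on its underside.

How it is judged (in metres and radians):
On the way, in this order (a step that is already met when the one before it is completed fails the run):
1. bolt slid fully across (34 of 40 mm or more) with its handle still up (value of joint bolt above 0.034 m and value of joint handle below 0.5 rad), for 0.05 s.
2. bolt handle down in its notch (1.2 rad or more) with the bolt across (value of joint bolt above 0.034 m and value of joint handle above 1.2 rad), for 0.1 s.
3. all four knobs about at their yellow marks (0.55 to 1.15 rad) (value of joint knob1 between 0.55 and 1.15 rad and value of joint knob2 between 0.55 and 1.15 rad and value of joint knob3 between 0.55 and 1.15 rad and value of joint knob4 between 0.55 and 1.15 rad), for 0.2 s.
At the end, for the whole second after the job is handed in: The bolt is across (at least 34 of its 40 mm) with its handle down (at least 1.2 of 1.4 rad), all four knobs are home (at least 1.45 of 1.6 rad), all at rest, and every bystander within 30 mm of where it was (all of step 2 and value of joint each of knob1, knob2, knob3, knob4 above 1.45 rad and velocity of joint knob1 between -0.05 and 0.05 rad/s and velocity of joint knob2 between -0.05 and 0.05 rad/s and velocity of joint knob3 between -0.05 and 0.05 rad/s and velocity of joint knob4 between -0.05 and 0.05 rad/s and velocity of joint bolt between -0.05 and 0.05 m/s and velocity of joint handle between -0.05 and 0.05 rad/s and distance of each of jar, cup, tack_tray, hammer, heel, spare, last from where it was at the start of the episode below 0.03 m); the robot touches nothing.
It fails at once if the handle is turned down (over 0.7 rad) before the bolt is across (under 30 mm) (value of joint handle above 0.7 rad and value of joint bolt below 0.03 m).
It fails at once if a knob is tightened (over 0.5 rad) before the bolt is shut (value of joint any of knob1, knob2, knob3, knob4 above 0.5 rad and (value of joint bolt below 0.03 m or value of joint handle below 1 rad)).
It fails at once if out of star order: two neighbouring knobs at the mark (over 0.6) while the other two are loose (under 0.45), or two neighbours home (over 1.45) while the other two are not (under 1.2) (((value of joint each of knob1, knob2 above 0.6 rad and value of joint each of knob3, knob4 below 0.45 rad) or (value of joint each of knob2, knob3 above 0.6 rad and value of joint each of knob4, knob1 below 0.45 rad) or (value of joint each of knob3, knob4 above 0.6 rad and value of joint each of knob1, knob2 below 0.45 rad) or (value of joint each of knob4, knob1 above 0.6 rad and value of joint each of knob2, knob3 below 0.45 rad)) or ((value of joint each of knob1, knob2 above 1.45 rad and value of joint each of knob3, knob4 below 1.2 rad) or (value of joint each of knob2, knob3 above 1.45 rad and value of joint each of knob4, knob1 below 1.2 rad) or (value of joint each of knob3, knob4 above 1.45 rad and value of joint each of knob1, knob2 below 1.2 rad) or (value of joint each of knob4, knob1 above 1.45 rad and value of joint each of knob2, knob3 below 1.2 rad))).
It fails at once if a knob is turned well past its mark (over 1.2) before all four are near their marks (0.5) (value of joint any of knob1, knob2, knob3, knob4 above 1.2 rad and value of joint any of knob1, knob2, knob3, knob4 below 0.5 rad).
It fails at once if a bystander is moved more than 50 mm (distance of any of jar, cup, tack_tray, hammer, heel, spare, last from where it was at the start of the episode above 0.05 m).
It also fails if it takes over 72 s, if anything falls off the work surface, if the arm or the gripper's body presses on something with over 40 N, if the wrist force passes 120 N, or if a joint passes its speed limit or range.

ROBOT

A 7-joint arm with a two-finger parallel gripper is mounted at the origin on the work surface. World frame = base frame: x ahead of the robot, y to its left, z up, the work surface at z = 0. Lengths are in mm, angles in rad, forces in N, time in s.
With the tool pointing down it reaches from about 425 to 925 mm from the base axis. Payload 6.8 kg.
Tool frame: the origin (TCP) lies on the centre line of the jaws, within the pads' length; the fingertips stand 25 mm ahead of it and the grasp point (between the pads) lies 6 mm ahead of it (bot.finger_overhang is the distance from the TCP to the fingertips, in mm); z points along the fingers, y is the line along which they close (so a half turn about z gives the same grasp; the last joint's range is limited). The gripper opens to 88 mm and grips with 3 to 60 N. Pads are 20 mm wide; open, the fingers measure 115 mm over their backs; the gripper's body (75 mm by 178 mm) begins 61 mm behind the grasp point.
Start: joints at [1.136, 0.477, 0.022, 1.555, -0.011, 1.109, -0.083], TCP at [216.694, -639.29, 211.964] pointing down, gripper open.
Joint ranges: [-2.96, 2.96], [-0.34, 2.1], [-1.41, 1.46], [0.24, 2.44], [-1.37, 4.51], [0.17, 1.92], [-2.96, 2.96]. Speed limits (rad/s): [2.39, 2.39, 3.14, 3.14, 3.14, 3.14, 3.14].

INTERFACE

Orientations are given as a rotation vector (axis times angle).
In Python, from rig import bot gives the robot as it stands. The module is installed in compiled form; this text tells all that it offers.
- The arm moves only by the shell command python3 -m crank 'ROWS' [FORCE]. ROWS is JSON, a list that holds one entry, the list of rows, each a list of 7 numbers: the turn, a rotation vector about the world's x, y, z in units of 6 degrees (1.0 is 6 degrees), then the shift along the world's x, y, z in units of 25 mm (1.0 is 25 mm), then the closure, from 0 (fully open) to 1 (shut). A call has 1 to 20 rows; each row is the pose to reach, as a shift and turn from the pose commanded when the call began; what a row does not reach only later rows make up. A row lasts 1/12 s, in which the tool goes at most 41.7 mm and 7.16 degrees, less where a joint would pass 70% of its speed; a pose out of reach is approached as far as the arm can. A call with a gripper value outside its range is refused whole. The fingers move at their own pace and stop on an object; FORCE is the grip in N (left out, the last holds). Time passes only in rows, so rows that repeat a pose let the fingers close. It gives the time, the measured TCP pose, the force, the opening and the grip force at its end, in the units of the state.
- bot.sense(): the state, without advancing time (a new reading comes with each control period).
- bot.grab_frame(name): name is "scene" or "top" or "wrist"; returns the picture (384x512x3 uint8, red, green, blue); there is no depth.
- bot.camera_model(name): a dict with "intrinsics" (3x3 intrinsics, pixels), "origin" and "attitude" of the camera in the world; the wrist camera has in their place "T_tool_cam" (4x4, takes a point from camera to tool coordinates, whose origin is the TCP and whose axes are the flange's). Camera axes: x right, y down, z forward; pixel columns grow to the right and rows downward; lengths in mm; the calibration is good to about 2 mm. A picture is of the moment at which its call begins: read the wrist's pose just before it. camera_model takes no time and is no camera call.
- bot.close_job(): hands the job in; it is judged then, once.
Trained networks look in the newest picture that a camera, given by its name, has taken for a name from the list of things; names that differ only in an ending like _2 or _b are one class to them, and where a whole thing is asked for, a point or a joint stands for the part that bears it (a point fixed in the world has none). Each returns a list of dicts, best first, with "confidence" (0 to 1); they miss things now and then, are a little off and sometimes report something else, mostly with a low value. They report only what shows in the picture. A call takes as long as a camera call.
- bot.boxes_of(camera, label): "centre" ([x, y, z] in mm, in the coordinates of the camera as it stood for that picture, good to about 4 mm: the middle of the surface that is visible of it).
- bot.cut_out(camera, label): "pixels" (384x512 bool, what is visible of it).
- bot.mark_of(camera, label): "centre" ([x, y, z] in mm, in the coordinates of the camera as it stood for that picture, good to about 4 mm: a listed point, or the origin of a listed thing).
The state is a dict: "clock": time; "joint_pos": joint angles; "qd": joint speeds; "joint_efforts": joint torques, N m; "tcp_pos": TCP position; "tcp_rot": TCP orientation; "wrist_force": force on the tool from outside, world axes, zero at the start; "wrist_torque": the same for the moment, N m; "gripper_width": opening from 0.0 (shut) to 1.0 (fully open); "gripper_force": force on a finger pad.
Only numpy, scipy, OpenCV 4.12 (cv2) and the standard library are available. Lean on these libraries where they do the work, as an engineer would, in place of code of your own. Each camera call takes 0.05 s, during which the arm holds its last target. There are 200 camera calls.

## Working session

There is one attempt and no reset: what is moved stays moved. The work goes in short steps, Python scripts to look and compute and a shell command to move; the robot and the scene stay as the last step left them, time stands still between calls to the robot, and variables do not carry over. Pictures are saved under pics/ and viewed, at most 10 in all, crops included, and the job is handed in when it is done.

```bash
mkdir -p pics; cat > h.py <<'E'
import numpy as np, cv2
from scipy.spatial.transform import Rotation as R
from rig import bot
def cam(name):
    m=bot.camera_model(name)
    if name=="wrist":
        s=bot.sense(); T=np.array(m["T_tool_cam"]); Rt=R.from_rotvec(s["tcp_rot"]).as_matrix()
        return np.array(m["intrinsics"]),Rt@T[:3,:3],Rt@T[:3,3]+np.array(s["tcp_pos"])
    A=np.array(m["attitude"]); 
    if A.shape!=(3,3): A=R.from_rotvec(A.ravel()).as_matrix() if A.size==3 else R.from_quat(A).as_matrix()
    return np.array(m["intrinsics"]),A,np.array(m["origin"])
def marks(name,labels,fn="mark_of"):
    K,A,o=cam(name); out={}
    for l in labels:
        d=getattr(bot,fn)(name,l)
        out[l]=[(np.round(A@np.array(x["centre"])+o,1).tolist(),round(x["confidence"],2)) for x in d[:2]]
    return out
def pix(name,p):
    K,A,o=cam(name); c=A.T@(np.array(p,float)-o); u=K@c; return u[:2]/u[2]
def ray(name,uv,z):
    K,A,o=cam(name); d=A@np.linalg.inv(K)@np.array([uv[0],uv[1],1.]); return o+d*(z-o[2])/d[2]
E
python3 - <<'E'
from h import *
print(bot.camera_model("top"))
ims=[]
for n in("top","scene"):
    im=bot.grab_frame(n); cv2.imwrite(f"pics/{n}0.png",im[:,:,::-1])
    for k,v in marks(n,["press","handle_grip","knob1_grip","knob2_grip","knob3_grip","knob4_grip"]+(["jar","cup","spare","last","hammer","heel","tack_tray"] if n=="top" else [])).items(): print(n,k,v)
s=bot.sense();print(s["tcp_pos"],s["tcp_rot"],s["gripper_width"],s["clock"])
E
```

```text
{'intrinsics': array([[411.870361  ,   0.        , 257.53651016],
       [  0.        , 411.870361  , 193.20928751],
       [  0.        ,   0.        ,   1.        ]]), 'origin': array([ 246.32511928,   -3.95559801, 1535.73985191]), 'attitude': array([-2.17102715,  2.1297537 , -0.14286073])}
top press [([587.8, 51.6, -4.4], 0.73)]
top handle_grip [([343.7, -476.6, 2.7], 0.41), ([472.3, 44.4, 120.6], 0.38)]
top knob1_grip [([540.1, 140.8, 105.5], 0.49)]
top knob2_grip [([514.4, -13.0, 101.3], 0.51)]
top knob3_grip [([643.0, -33.9, 99.9], 0.67), ([541.7, -165.1, -2.1], 0.66)]
top knob4_grip [([669.5, 113.2, 106.0], 0.55), ([624.0, -449.8, -1.3], 0.55)]
top jar [([420.5, 421.1, -0.5], 0.67)]
top cup [([583.1, 444.7, 1.0], 0.83)]
top spare []
top last [([233.3, -342.3, -4.0], 0.63)]
top hammer [([343.2, -476.3, 1.1], 0.77)]
top heel [([543.0, -164.1, -1.4], 0.81)]
top tack_tray [([624.4, -449.2, -0.7], 0.79)]
scene press [([595.2, 48.5, 1.6], 0.78)]
scene handle_grip []
scene knob1_grip [([544.2, 138.3, 98.3], 0.46)]
scene knob2_grip [([514.0, -9.4, 102.5], 0.61)]
scene knob3_grip [([648.0, -32.3, 100.8], 0.45)]
scene knob4_grip [([670.6, 117.7, 100.9], 0.69)]
[ 216.68250434 -639.2650448   211.95227837] [-3.09971610e+00 -5.10992218e-01 -1.38105082e-05] 0.9988023826648684 1.05
```

View pics/top0.png

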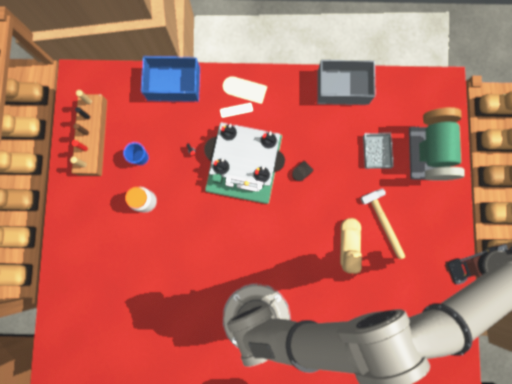

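View pics/scene0.png

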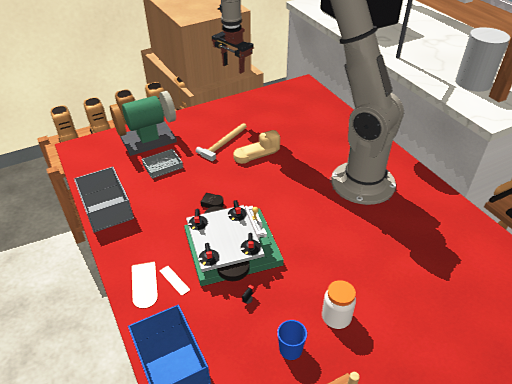

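Top view: press at pixel (245,160), with knobs 1–4 at about (221,166), (261,175), (268,140) and (229,132). The scene view agrees, and the marks fit a centre of about (593,53) and yaw of about -0.175. I'll move above it for a wrist look.

```bash
python3 -m crank '[[[0,0,-4.8,13.7,27.6,3.5,0],[0,0,-4.8,13.7,27.6,3.5,0],[0,0,-4.8,13.7,27.6,3.5,0],[0,0,-4.8,13.7,27.6,3.5,0],[0,0,-4.8,13.7,27.6,3.5,0],[0,0,-4.8,13.7,27.6,3.5,0],[0,0,-4.8,13.7,27.6,3.5,0],[0,0,-4.8,13.7,27.6,3.5,0],[0,0,-4.8,13.7,27.6,3.5,0],[0,0,-4.8,13.7,27.6,3.5,0],[0,0,-4.8,13.7,27.6,3.5,0],[0,0,-4.8,13.7,27.6,3.5,0],[0,0,-4.8,13.7,27.6,3.5,0],[0,0,-4.8,13.7,27.6,3.5,0],[0,0,-4.8,13.7,27.6,3.5,0],[0,0,-4.8,13.7,27.6,3.5,0],[0,0,-4.8,13.7,27.6,3.5,0],[0,0,-4.8,13.7,27.6,3.5,0],[0,0,-4.8,13.7,27.6,3.5,0],[0,0,-4.8,13.7,27.6,3.5,0]]]' 20
cat > look.py <<'E'
import sys
from h import *
im=bot.grab_frame("wrist"); cv2.imwrite(f"pics/{sys.argv[1]}.png",im[:,:,::-1])
P=marks("wrist",["press","handle_grip","knob1_grip","knob2_grip","knob3_grip","knob4_grip"])
for k,v in P.items(): print(k,v,np.round(pix("wrist",v[0][0])) if v else "")
s=bot.sense();t=R.from_rotvec(s["tcp_rot"]).as_matrix()
print(np.round(s["tcp_pos"],1),"ty",np.degrees(np.arctan2(t[1,1],t[0,1])),"tz",t[:,2].round(3),"q",np.round(s["joint_pos"],2),s["clock"],np.round(s["wrist_force"],1))
E
python3 look.py w1; python3 -c "
from rig import bot;print(bot.camera_model('wrist')['T_tool_cam'].round(2))"
```

```text
clock: 2.72
tcp_pos: [560.8, 58.0, 300.2]
tcp_rot: [-3.127, 0.262, -0.003]
wrist_force: [-0.3, -0.3, -0.3]
gripper_width: 0.999
gripper_force: 0.0
press [([591.0, 51.5, -2.5], 0.85)] [247. 121.]
handle_grip [([472.8, 36.9, 117.4], 0.76)] [278. 234.]
knob1_grip [([542.5, 135.6, 100.4], 0.9)] [180. 186.]
knob2_grip [([512.7, -10.5, 102.8], 0.9)] [313. 190.]
knob3_grip [([637.5, -36.7, 100.8], 0.56)] [322.  70.]
knob4_grip [([668.3, 111.3, 101.1], 0.76), ([612.9, 256.8, -1.5], 0.41)] [174.  65.]
[558.9  48.9 299.4] ty -100.2243512081377 tz [-0.    -0.001 -1.   ] q [ 0.1   0.24 -0.36  1.7   0.09  1.21 -2.03] 3.0667 [-0.1 -0.1  0. ]
[[  -0.     -0.96   -0.28   76.83]
 [   1.     -0.      0.     -0.27]
 [  -0.     -0.28    0.96 -172.57]
 [   0.      0.      0.      1.  ]]
```

View pics/w1.png

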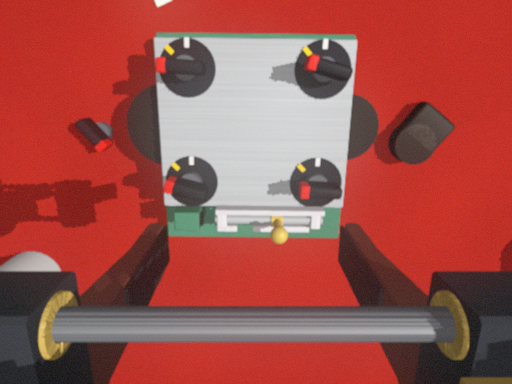

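The wrist view shows four knobs with red ends to the left (+y), the brass ball at (279,236) and the keeper block at (190,218). I'll look again from closer, above the handle.

```bash
python3 -m crank '[[[0,0,0,-3.3,-0.3,-4,0],[0,0,0,-3.3,-0.3,-4,0.3],[0,0,0,-3.3,-0.3,-4,0.3],[0,0,0,-3.3,-0.3,-4,0.3],[0,0,0,-3.3,-0.3,-4,0.3],[0,0,0,-3.3,-0.3,-4,0.3]]]' 20
python3 look.py w2
python3 - <<'E'
from h import *
im=cv2.imread("pics/w2.png"); h=cv2.cvtColor(im,cv2.COLOR_BGR2HSV)
m=cv2.inRange(h,(15,110,90),(32,255,255)); n,l,st,c=cv2.connectedComponentsWithStats(m)
for i in range(1,n):
    if st[i,4]>30: print(st[i],c[i].round(1),ray("wrist",c[i],118).round(1))
E
```

```text
clock: 3.57
tcp_pos: [477.9, 42.8, 200.6]
tcp_rot: [-3.129, 0.278, -0.003]
wrist_force: [0.1, -0.5, 0.3]
gripper_width: 0.706
gripper_force: 0.0
press [([596.5, 56.7, -0.0], 0.85)] [220.  47.]
handle_grip [([471.4, 41.0, 118.1], 0.92)] [258. 197.]
knob1_grip [([542.5, 141.8, 103.1], 0.95)] [114. 127.]
knob2_grip [([513.3, -7.2, 104.8], 0.93)] [310. 130.]
knob3_grip [] 
knob4_grip [] 
[477.7  43.4 200.1] ty -100.08014492890428 tz [ 0.001  0.    -1.   ] q [ 0.11  0.19 -0.37  2.    0.08  0.96 -2.05] 3.9167 [ 0.5 -0.  -0.5]
[102  97  13  13 101] [108. 103.] [560.1 135.3 118. ]
[279  97  12  13  93] [284.4 103.3] [537.6  10.3 118. ]
[240 172  24  34 600] [251.5 189.6] [477.9  45.1 118. ]
[  99  290   29   71 1003] [110.  324.9] [378.1 188.7 118. ]
[380 291  29  69 955] [396.8 325.1] [334.  -58.1 118. ]
[399 378 113   6 675] [455.2 380.5] [ 263.8 -107.6  118. ]
```

View pics/w2.png

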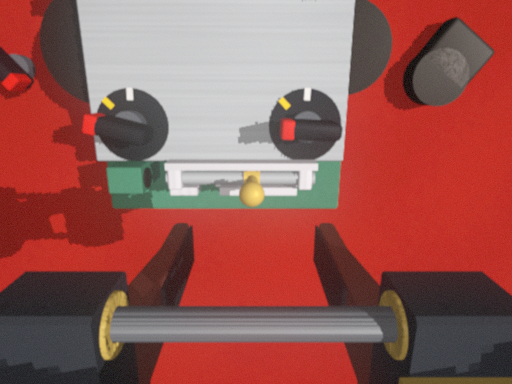

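```bash
python3 -m crank '[[[0,0,0,-0.15,0.04,-1.4,0.3],[0,0,0,-0.15,0.04,-2.88,0.3],[0,0,0,-0.15,0.04,-2.88,0.5],[0,0,0,-0.15,0.04,-2.88,0.85],[0,0,0,-0.15,0.04,-2.88,0.85],[0,0,0,-0.15,0.04,-2.88,0.85],[0,0,0,-0.15,0.04,-2.88,0.85]]]' 20
```

```text
clock: 4.5
tcp_pos: [474.4, 44.4, 129.3]
tcp_rot: [-3.129, 0.276, -0.005]
wrist_force: [-0.1, -0.2, -0.4]
gripper_width: 0.362
gripper_force: 0.0
```

```bash
python3 -m crank '[[[0,0,0,0,0,0,0.85],[0,0,0,0,0,0,0.85],[0,0,0,0,0,0,0.85],[0,0,0,0,0,0,0.85],[0,0,0,0.05,0.3,0,0.85],[0,0,0,0.11,0.6,0,0.85],[0,0,0,0.16,0.9,0,0.85],[0,0,0,0.21,1.2,0,0.85],[0,0,0,0.27,1.54,0,0.85],[0,0,0,0.27,1.54,0,0.85],[0,0,0,0.27,1.54,0,0.85]]]' 20; python3 look.py w3
```

```text
clock: 5.42
tcp_pos: [479.7, 83.5, 127.4]
tcp_rot: [-3.13, 0.273, 0.0]
wrist_force: [-0.3, -0.6, 0.3]
gripper_width: 0.151
gripper_force: 0.0
press [([591.1, 54.0, -2.9], 0.66)] [264.  37.]
handle_grip [([470.0, 36.2, 117.4], 0.57)] [336. 228.]
knob1_grip [([544.0, 136.8, 102.4], 0.95)] [140. 128.]
knob2_grip [([511.9, -8.2, 102.8], 0.9)] [399. 139.]
knob3_grip [] 
knob4_grip [] 
[479.7  82.3 127.5] ty -100.11134509246207 tz [-0. -0. -1.] q [ 0.02  0.3  -0.38  2.06  0.15  0.81 -2.19] 5.7667 [0.2 0.2 0.4]
```

View pics/w3.png

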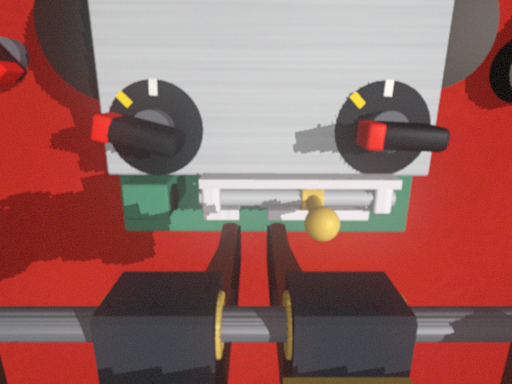

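The fingers closed to 13 mm without holding the ball, which is still at (322,225) with the bolt withdrawn. I'll work out where it is.

```bash
python3 - <<'E'
from h import *
s=bot.sense(); t=R.from_rotvec(s["tcp_rot"]).as_matrix(); p=np.array(s["tcp_pos"])
print("tip px",pix("wrist",p+t@[0,0,25]),"grasp px",pix("wrist",p+t@[0,0,6]))
for z in(118,117,114,110,105): print(z,ray("wrist",(322,225),z).round(1))
print("stem base z88",ray("wrist",(313,195),88).round(1))
# knob1/2 circle centres on discs, guess z
for uv in((157,127),(383,127)): print(ray("wrist",uv,80).round(1))
print(s["gripper_width"])
E
```

```text
tip px [253.73097878 216.29622185] grasp px [253.77638864 228.6231342 ]
118 [473.6  43.9 118. ]
117 [473.1  43.8 117. ]
114 [471.8  43.4 114. ]
110 [470.   42.8 110. ]
105 [467.7  42.1 105. ]
stem base z88 [481.9  43.   88. ]
[541.4 133.5  80. ]
[516.2  -7.5  80. ]
0.14782149738646566
```

```bash
python3 - <<'E'
from h import *
s=bot.sense(); t=R.from_rotvec(s["tcp_rot"]).as_matrix(); p=np.array(s["tcp_pos"])
im=bot.grab_frame("scene")[:,:,::-1].copy()
print(bot.finger_overhang)
c=pix("scene",p).astype(int); print(c)
a=cv2.imread("pics/w3.png")
def dots(im,n,off,k):
    im=cv2.resize(im,None,fx=k,fy=k,interpolation=cv2.INTER_CUBIC)
    for x in(-10,0,10):
        for col,z in(((255,0,255),25),((255,255,0),6)):
            u=pix(n,p+t@[x,0,z])-off; cv2.circle(im,tuple(int(v*k) for v in u),3,col,-1)
    return im
A=dots(a[170:310,190:370],"wrist",[190,170],2.2)
B=dots(im[c[1]-30:c[1]+40,c[0]-40:c[0]+50],"scene",[c[0]-40,c[1]-30],4.4)
H=min(len(A),len(B)); cv2.imwrite("pics/c3.png",np.hstack([A[:H],B[:H]])); print(A.shape,B.shape)
E
```

```text
25.0
[259 214]
(308, 396, 3) (308, 396, 3)
```

View pics/c3.png

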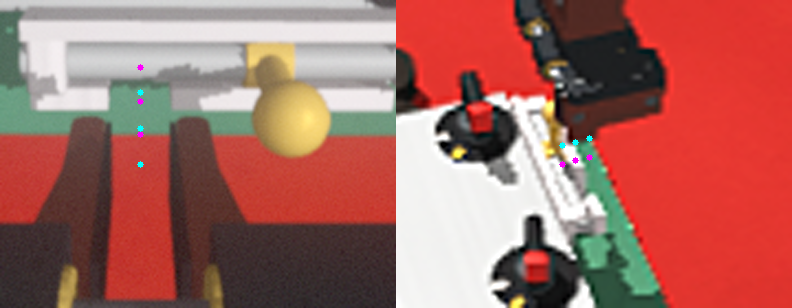

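The crop shows the fingertips (about (90,118) and (190,118)) standing well short of the predicted tip dots, by about 15–20 mm. So the pads closed over the top of the ball. I'll redo the grasp deeper and slightly farther forward, and check the width before sliding.

```bash
python3 -m crank '[[[0,0,0,0,0,1.5,0.85],[0,0,0,0,0,1.5,0.4],[0,0,0,-0.1,-1.57,1.5,0.4],[0,0,0,-0.1,-1.57,1.5,0.4],[0,0,0,-0.1,-1.57,1.5,0.4],[0,0,0,-0.1,-1.57,1.5,0.4],[0,0,0,-0.1,-1.57,0.5,0.4],[0,0,0,-0.1,-1.57,-0.54,0.5],[0,0,0,-0.1,-1.57,-0.54,0.9],[0,0,0,-0.1,-1.57,-0.54,0.9],[0,0,0,-0.1,-1.57,-0.54,0.9],[0,0,0,-0.1,-1.57,-0.54,0.9],[0,0,0,-0.1,-1.57,-0.54,0.9],[0,0,0,-0.1,-1.57,-0.54,0.9]]]' 20
```

```text
clock: 6.98
tcp_pos: [478.1, 43.9, 115.0]
tcp_rot: [-3.129, 0.276, -0.003]
wrist_force: [-0.1, 1.5, 4.3]
gripper_width: 0.119
gripper_force: 5.2
```

```bash
python3 look.py w4; python3 - <<'E'
from h import *
im=bot.grab_frame("scene")[:,:,::-1]
s=bot.sense();c=pix("scene",s["tcp_pos"]).astype(int);print(s["gripper_width"],s["gripper_force"])
a=cv2.imread("pics/w4.png")[150:310,160:350]
A=cv2.resize(a,(380,320),interpolation=cv2.INTER_CUBIC)
B=cv2.resize(im[c[1]-40:c[1]+40,c[0]-50:c[0]+50],(400,320),interpolation=cv2.INTER_CUBIC)
cv2.imwrite("pics/c4.png",np.hstack([A,B]))
E
```

```text
press [([592.7, 56.8, 0.3], 0.97)] [211.  41.]
handle_grip [([471.2, 37.9, 115.3], 0.73)] [267. 243.]
knob1_grip [([541.7, 140.8, 101.6], 0.71)] [ 58. 146.]
knob2_grip [([512.2, -8.1, 101.5], 0.7)] [336. 151.]
knob3_grip [] 
knob4_grip [([542.7, -162.9, 1.9], 0.37)] [501.  56.]
[478.3  43.9 115.4] ty -100.07954980498049 tz [ 0.002  0.    -1.   ] q [ 0.08  0.31 -0.36  2.08  0.15  0.77 -2.11] 7.3333 [-1.7  0.4  8.8]
0.10156360981336426 5.983318313956261
```

View pics/c4.png

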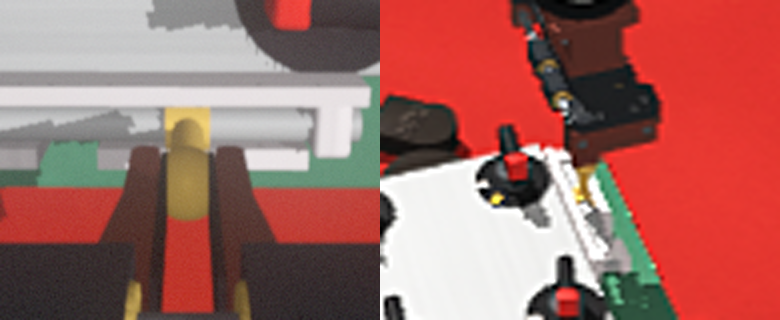

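The crop shows the fingers covering both sides of the ball and nipping it at a 10 mm chord, and the tool is being pushed up. The fingers are higher on the ball than the geometry says, so I'll open, go 14 mm lower and close again.

```bash
python3 -m crank '[[[0,0,0,0,0,0,0.5],[0,0,0,0,0,0.2,0.5],[0,0,0,0,0,0.2,0.5],[0,0,0,-0.1,0,0.2,0.5],[0,0,0,-0.12,0,0,0.5],[0,0,0,-0.12,0,-0.55,0.5],[0,0,0,-0.12,0,-0.55,0.9],[0,0,0,-0.12,0,-0.55,0.9],[0,0,0,-0.12,0,-0.55,0.9],[0,0,0,-0.12,0,-0.55,0.9],[0,0,0,-0.12,0,-0.55,0.9],[0,0,0,-0.12,0,-0.55,0.9],[0,0,0,-0.12,0,-0.55,0.9]]]' 20; python3 look.py w5
```

```text
clock: 8.47
tcp_pos: [474.5, 43.9, 100.6]
tcp_rot: [-3.129, 0.275, -0.001]
wrist_force: [0.1, 2.3, 0.5]
gripper_width: 0.209
gripper_force: 20.0
press [([591.5, 53.9, 0.1], 0.98)] [212.  34.]
handle_grip [([592.8, 53.6, -0.1], 0.62), ([469.7, 37.6, 116.5], 0.56)] [212.  32.]
knob1_grip [([541.9, 139.6, 100.4], 0.61)] [ 43. 142.]
knob2_grip [([513.3, -6.3, 103.2], 0.86)] [339. 148.]
knob3_grip [([512.6, -10.2, 101.4], 0.72), ([472.9, 39.3, 118.8], 0.15)] [346. 148.]
knob4_grip [] 
[474.5  43.9 100.5] ty -100.06223682585876 tz [ 0.001  0.    -1.   ] q [ 0.08  0.33 -0.35  2.1   0.17  0.74 -2.13] 8.8167 [0.2 3.4 2.3]
```

View pics/w5.png

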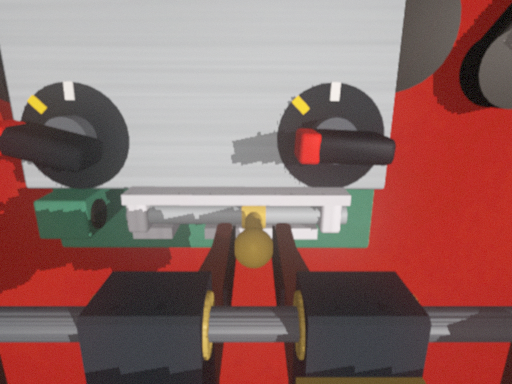

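The ball is now gripped at 20 N, about 18 mm wide, at (254,247) between the fingers. Sliding the bolt along press +y.

```bash
python3 -m crank '[[[0,0,0,0.05,0.3,0,0.9],[0,0,0,0.11,0.6,0,0.9],[0,0,0,0.16,0.9,0,0.9],[0,0,0,0.21,1.2,0,0.9],[0,0,0,0.27,1.5,0,0.9],[0,0,0,0.27,1.54,0,0.9],[0,0,0,0.27,1.54,0,0.9]]]' 20; python3 look.py w6
```

```text
clock: 9.4
tcp_pos: [481.4, 82.1, 100.4]
tcp_rot: [3.129, -0.276, 0.001]
wrist_force: [0.6, 2.0, 4.1]
gripper_width: 0.21
gripper_force: 20.0
press [([593.1, 54.8, 1.0], 0.64), ([543.8, 139.1, 100.0], 0.54)] [263.  31.]
handle_grip [([477.9, 75.2, 114.1], 0.61)] [268. 248.]
knob1_grip [([540.7, 140.1, 99.3], 0.72)] [120. 144.]
knob2_grip [([510.7, -9.8, 101.9], 0.55)] [423. 152.]
knob3_grip [] 
knob4_grip [] 
[481.3  81.9 100.4] ty -100.09207539451278 tz [ 0.001  0.    -1.   ] q [ 0.01  0.35 -0.36  2.08  0.18  0.75 -2.21] 9.75 [0.9 1.  5.1]
```

```bash
python3 -m crank '[[[0,0,0,0.01,0.06,0,0.9],[0,0,0,0.01,0.06,0,0.9],[0,0,0,-0.2,0.1,-0.04,0.9],[0,0,0,-0.42,0.13,-0.12,0.9],[0,0,0,-0.42,0.13,-0.12,0.9]]]' 25
```

```text
clock: 10.17
tcp_pos: [470.2, 84.7, 97.2]
tcp_rot: [3.129, -0.277, 0.001]
wrist_force: [0.6, -0.1, 3.0]
gripper_width: 0.211
gripper_force: 25.0
```

```bash
python3 -m crank '[[[0,0,0,-0.2,0.03,-0.1,0.9],[0,0,0,-0.4,0.06,-0.25,0.9],[0,0,0,-0.58,0.09,-0.43,0.9],[0,0,0,-0.72,0.12,-0.61,0.9],[0,0,0,-0.86,0.15,-0.89,0.9],[0,0,0,-0.94,0.16,-1.2,0.9],[0,0,0,-0.96,0.16,-1.3,0.9],[0,0,0,-0.96,0.16,-1.3,0.9]]]' 25; python3 look.py w7
```

```text
clock: 10.83
tcp_pos: [445.0, 89.0, 63.8]
tcp_rot: [3.129, -0.275, -0.005]
wrist_force: [-3.2, 2.8, 1.4]
gripper_width: 0.211
gripper_force: 25.0
press [] 
handle_grip [] 
knob1_grip [([543.3, 139.0, 99.2], 0.61)] [77. 56.]
knob2_grip [([512.9, -9.1, 105.9], 0.62)] [490.  66.]
knob3_grip [] 
knob4_grip [] 
[445.2  88.9  64.5] ty -100.07992628331314 tz [-0.002 -0.001 -1.   ] q [-0.03  0.36 -0.36  2.17  0.21  0.64 -2.28] 11.1833 [-4.8  2.   1.3]
```

View pics/w7.png

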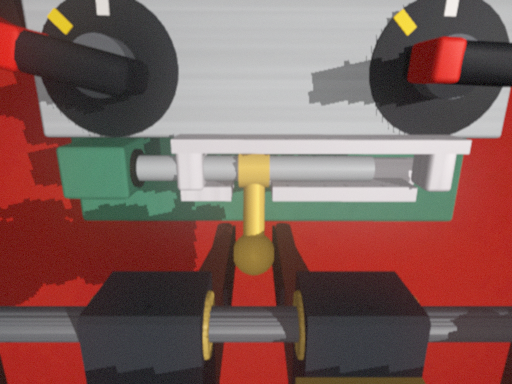

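Picture: the bolt is in the keeper at (135,167), and the handle lies in the notch, with the ball at (254,254). Releasing, rising and turning over knob 1.

```bash
python3 -m crank '[[[0,0,0,0,0,0,0.4],[0,0,0,0,0,0,0.4],[0,0,0,0,0,0,0.4],[0,0,0,0,0,1.4,0.4],[0,0,0,0,0,3,0.4],[0,0,1.2,0,0,4.2,0.4],[0,0,2.4,1,0.5,4.2,0.4],[0,0,3.6,2,1,4.2,0.4],[0,0,4.8,3,1.5,4.2,0.4],[0,0,6,3.83,2,4.2,0.4],[0,0,7.2,3.83,2,4.2,0.4],[0,0,8.4,3.83,2,4.2,0.4],[0,0,9.6,3.83,2,4.2,0.4],[0,0,10.8,3.83,2,4.2,0.4],[0,0,12,3.83,2,4.2,0.4],[0,0,12.6,3.83,2,4.2,0.4],[0,0,12.6,3.83,2,4.2,0.4]]]' 25; python3 look.py w8
```

```text
clock: 12.6
tcp_pos: [542.7, 138.7, 169.8]
tcp_rot: [2.64, 1.702, 0.001]
wrist_force: [-0.7, 0.1, -0.5]
gripper_width: 0.603
gripper_force: 0.0
press [([592.2, 51.9, 1.6], 0.57), ([543.4, 139.9, 101.7], 0.17)] [331. 220.]
handle_grip [] 
knob1_grip [([538.9, -161.2, 1.8], 0.65)] [352. 382.]
knob2_grip [([510.2, -6.3, 102.5], 0.9)] [291. 359.]
knob3_grip [] 
knob4_grip [([668.0, 114.3, 103.0], 0.69)] [431. 157.]
[542.3 139.2 169.8] ty -24.526614060425818 tz [ 0. -0. -1.] q [ 0.14  0.4  -0.63  1.84  0.28  0.98 -1.04] 12.95 [ 0.5 -0.3  0.4]
```

View pics/w8.png

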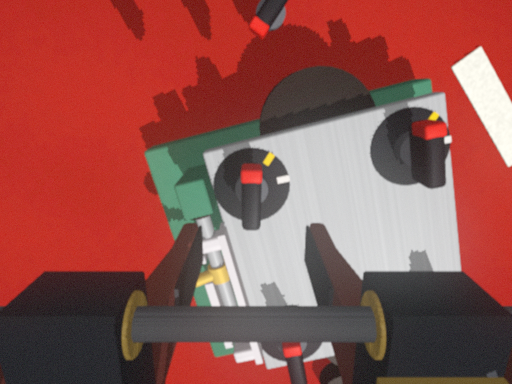

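Knob 1's bar at (251,168–228) is parallel to the fingers and centred between them. Lowering and closing on it.

```bash
python3 -m crank '[[[0,0,0,0,0,-1.5,0.4],[0,0,0,0,0,-2.6,0.4],[0,0,0,0,0,-3.4,0.5],[0,0,0,0,0,-3.4,0.95],[0,0,0,0,0,-3.4,0.95],[0,0,0,0,0,-3.4,0.95],[0,0,0,0,0,-3.4,0.95],[0,0,0,0,0,-3.4,0.95],[0,0,0,0,0,-3.4,0.95],[0,0,0,0,0,-3.4,0.95]]]' 35
```

```text
clock: 13.78
tcp_pos: [541.7, 140.4, 86.1]
tcp_rot: [-2.641, -1.7, -0.001]
wrist_force: [-5.0, 1.9, 5.7]
gripper_width: 0.161
gripper_force: 35.0
```

```bash
python3 -m crank '[[[0,0,-1,0,0,0,0.95],[0,0,-2,0,0,0,0.95],[0,0,-3,0,0,0,0.95],[0,0,-4,0,0,0,0.95],[0,0,-5,0,0,0,0.95],[0,0,-5.9,0,0,0,0.95],[0,0,-5.9,0,0,0,0.95],[0,0,-5.9,0,0,0,0.95]]]' 35; python3 - <<'E'
from h import *
s=bot.sense();t=R.from_rotvec(s["tcp_rot"]).as_matrix()
print(np.degrees(np.arctan2(t[1,1],t[0,1])),np.round(s["tcp_pos"],1),np.round(s["wrist_force"],1),np.round(s["wrist_torque"],2),s["gripper_width"])
E
```

```text
clock: 14.45
tcp_pos: [542.5, 139.7, 86.1]
tcp_rot: [3.033, 0.82, 0.002]
wrist_force: [-2.7, -0.3, 7.7]
gripper_width: 0.158
gripper_force: 35.0
-59.73990844772507 [542.5 139.7  86.1] [-2.7 -0.3  7.7] [-0.09  0.73 -0.13] 0.15782760064556242
```

```bash
python3 -m crank '[[[0,0,-0,0,0,0,0.4],[0,0,0,0,0,0,0.4],[0,0,0,0,0,0.2,0.4],[0,0,0,0,0,1.6,0.4],[0,0,0,0,0,3.2,0.4],[0,0,1,0.8,-1.4,3.4,0.4],[0,0,2,1.6,-2.8,3.4,0.4],[0,0,3,2.4,-4.2,3.4,0.4],[0,0,4,3.2,-5.6,3.4,0.4],[0,0,5,3.98,-6.87,3.4,0.4],[0,0,5.6,3.98,-6.87,3.4,0.4],[0,0,5.6,3.98,-6.87,3.4,0.4],[0,0,5.6,3.98,-6.87,3.4,0.4]]]' 35; python3 look.py w9
cat > bar.py <<'E'
# bar angle of every knob in the newest wrist picture: red pixels near each knob's predicted top -> angle about its axis
import sys
from h import *
C=np.array([591.8,53.4]);yaw=-0.179;c,s=np.cos(yaw),np.sin(yaw)
im=cv2.imread(f"pics/{sys.argv[1]}.png");h=cv2.cvtColor(im,cv2.COLOR_BGR2HSV)
red=cv2.inRange(h,(0,150,90),(6,255,255))|cv2.inRange(h,(174,150,90),(180,255,255))
for k,(px,py) in enumerate([(-65,75),(-65,-75),(65,-75),(65,75)],1):
    ax=C+[c*px-s*py,s*px+c*py]; best=[]
    for th in np.arange(-.2,1.9,.05):   # fraction of red in predicted red-end top patch
        d=np.array([-s*np.cos(th)+c*np.sin(th),c*np.cos(th)+s*np.sin(th)]);n=np.array([-d[1],d[0]])
        v=[]
        for a in np.linspace(15,22,5):
            for b in np.linspace(-6,6,7):
                u,w=pix("wrist",[*(ax+a*d+b*n),113.5]).round().astype(int)
                if 0<=u<512 and 0<=w<384: v.append(red[w,u]>0)
        if len(v)>25: best.append((np.mean(v),th))
    if best:
        m=np.array(best); w=m[:,0]>=.9*m[:,0].max(); print("knob",k,"axis",ax.round(1),"score",m[:,0].max().round(2),"theta",m[w,1].mean().round(2))
E
python3 bar.py w9
```

```text
clock: 15.53
tcp_pos: [641.5, -32.3, 169.7]
tcp_rot: [-2.669, -1.656, -0.0]
wrist_force: [-0.4, 0.4, 0.1]
gripper_width: 0.601
gripper_force: 0.0
press [] 
handle_grip [] 
knob1_grip [] 
knob2_grip [([511.8, -7.2, 101.9], 0.65)] [ 88. 240.]
knob3_grip [([642.2, -32.7, 100.7], 0.56)] [256. 196.]
knob4_grip [] 
[641.5 -31.6 170. ] ty -26.214214215365427 tz [ 0. -0. -1.] q [ 0.33  0.52 -0.52  1.65  0.29  1.05 -0.74] 15.8833 [-0.1 -0.1 -0.3]
knob 1 axis [541.2 138.8] score 0.79 theta 1.25Traceback (most recent call last):
  File "bar.py", line 14, in <module>
    u,w=pix("wrist",[*(ax+a*d+b*n),113.5]).round().astype(int)
        ~~~^^^^^^^^^^^^^^^^^^^^^^^^^^^^^^^
  File "h.py", line 19, in pix
    K,A,o=cam(name); c=A.T@(np.array(p,float)-o); u=K@c; return u[:2]/u[2]
          ~~~^^^^^^
  File "h.py", line 5, in cam
    m=bot.camera_model(name)
ValueError: time passes only in moves, steps and waits
```

View pics/w9.png

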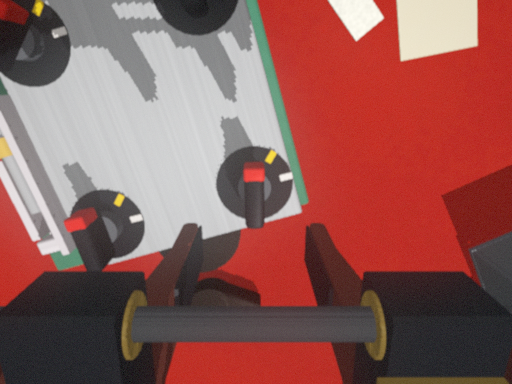

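Knob 3's bar at (254,165–225) is parallel and centred. That view takes me to 11 pictures against the limit of 10, so I'll work from numbers only from here. Gripping knob 3.

```bash
sed -i 's/^im=cv2/K,A,o=cam("wrist")\ndef P(p):\n    u=K@(A.T@(np.array(p,float)-o)); return u[:2]\/u[2]\nim=cv2/; s/pix("wrist",\(\[.*113.5\]\))/P(\1)/' bar.py; python3 bar.py w9
python3 -m crank '[[[0,0,0,0,0,-1.5,0.4],[0,0,0,0,0,-2.6,0.4],[0,0,0,0,0,-3.4,0.5],[0,0,0,0,0,-3.4,0.95],[0,0,0,0,0,-3.4,0.95],[0,0,0,0,0,-3.4,0.95],[0,0,0,0,0,-3.4,0.95],[0,0,0,0,0,-3.4,0.95],[0,0,0,0,0,-3.4,0.95],[0,0,0,0,0,-3.4,0.95]]]' 35
```

```text
knob 1 axis [541.2 138.8] score 0.79 theta 1.25
knob 2 axis [514.5  -8.8] score 1.0 theta 0.1
knob 3 axis [642.4 -32. ] score 0.97 theta 0.2
clock: 16.72
tcp_pos: [642.2, -32.1, 86.4]
tcp_rot: [2.667, 1.658, 0.002]
wrist_force: [-2.2, 1.2, 6.5]
gripper_width: 0.155
gripper_force: 34.9
```

```bash
python3 -m crank '[[[0,0,-1,0,0,0,0.95],[0,0,-2,0,0,0,0.95],[0,0,-3,0,0,0,0.95],[0,0,-4,0,0,0,0.95],[0,0,-5,0,0,0,0.95],[0,0,-5.6,0,0,0,0.95],[0,0,-5.6,0,0,0,0.95]]]' 35
python3 -m crank '[[[0,0,0,0,0,0,0.4],[0,0,0,0,0,0,0.4],[0,0,0,0,0,0.2,0.4],[0,0,0,0,0,1.6,0.4],[0,0,0,0,0,3.2,0.4],[0,0,1.2,-1.3,0.2,3.4,0.4],[0,0,2.4,-2.6,0.4,3.4,0.4],[0,0,3.6,-3.9,0.7,3.4,0.4],[0,0,4.8,-5.1,0.93,3.4,0.4],[0,0,6,-5.1,0.93,3.4,0.4],[0,0,7.3,-5.1,0.93,3.4,0.4],[0,0,7.3,-5.1,0.93,3.4,0.4],[0,0,7.3,-5.1,0.93,3.4,0.4]]]' 35; python3 look.py w10;python3 bar.py w10
```

```text
clock: 17.3
tcp_pos: [642.1, -32.1, 86.4]
tcp_rot: [3.034, 0.812, 0.002]
wrist_force: [-2.4, 0.6, 6.3]
gripper_width: 0.156
gripper_force: 35.0
clock: 18.38
tcp_pos: [514.5, -9.6, 170.1]
tcp_rot: [2.513, 1.885, 0.001]
wrist_force: [-0.2, 0.2, -0.2]
gripper_width: 0.6
gripper_force: 0.0
press [([592.4, 55.6, -0.0], 0.88)] [314.  79.]
handle_grip [([443.5, 85.2, 89.1], 0.84)] [122.  96.]
knob1_grip [] 
knob2_grip [([511.3, -9.4, 105.5], 0.72)] [251. 199.]
knob3_grip [([644.3, -31.7, 99.3], 0.88)] [434. 176.]
knob4_grip [] 
[514.3  -9.2 169.6] ty -16.125382197107335 tz [-0.  0. -1.] q [ 0.38  0.32 -0.57  1.95  0.21  0.94 -0.58] 18.7333 [ 0.3 -0.5 -0. ]
knob 2 axis [514.5  -8.8] score 1.0 theta -0.03
knob 3 axis [642.4 -32. ] score 1.0 theta 1.12
```

```bash
python3 - <<'E'
from h import *
K,A,o=cam("wrist")
C=np.array([591.8,53.4]);yaw=-0.179;c,s=np.cos(yaw),np.sin(yaw)
im=cv2.imread("pics/w10.png").astype(int)
b,g,r=im[...,0],im[...,1],im[...,2]
red=((r>90)&(r>2.2*g)).astype(np.uint8); blk=(im.max(2)<60).astype(np.uint8)
def P(p):
    u=K@(A.T@(np.array(p,float)-o)); return u[:2]/u[2]
for px,py in((-65,-75),(65,-75)):
    ax=C+[c*px-s*py,s*px+c*py]; u0=P([*ax,113.5]).astype(int); print("axis px",u0)
    # back-project red pixels of the top face near the axis
    ys,xs=np.nonzero(red[max(0,u0[1]-70):u0[1]+70,max(0,u0[0]-70):u0[0]+70]); xs=xs+max(0,u0[0]-70);ys=ys+max(0,u0[1]-70)
    pts=[]
    for u,v in zip(xs,ys):
        d=A@np.linalg.inv(K)@[u,v,1.]; q=(o+d*(113.5-o[2])/d[2])[:2]-ax
        if np.hypot(*q)<25: pts.append([c*q[0]+s*q[1],-s*q[0]+c*q[1]])
    pts=np.array(pts); m=pts.mean(0); print(len(pts),m.round(1),"theta",np.arctan2(m[0],m[1]).round(2), pts.min(0).round(),pts.max(0).round())
E
```

```text
axis px [254 200]
571 [-0.  -0.3] theta -3.1 [-17. -25.] [17. 25.]
axis px [442 182]
1775 [10.3 -1.4] theta 1.7 [-17. -25.] [25. 25.]
```

```bash
python3 - <<'E'
from h import *
K,A,o=cam("wrist")
im=cv2.imread("pics/w10.png").astype(int); b,g,r=im[...,0],im[...,1],im[...,2]
red=((r>120)&(r>2.5*g)).astype(np.uint8)
n,l,st,ce=cv2.connectedComponentsWithStats(red)
for i in range(1,n):
    if 60<st[i,4]<4000:
        d=A@np.linalg.inv(K)@[*ce[i],1.]; q=(o+d*(110-o[2])/d[2])[:2]; print(st[i],ce[i].round(),q.round(1))
for k,ax in((2,[514.5,-8.8]),(3,[642.4,-32])):
    for th in(0,.3,.6,.86,1.1,1.4):
        y=-.179;p=[ax[0]+18*(-np.sin(y)*np.cos(th)+np.cos(y)*np.sin(th)),ax[1]+18*(np.cos(y)*np.cos(th)+np.sin(y)*np.sin(th))]
        u=K@(A.T@(np.array([*p,110.])-o)); print(k,th,(u[:2]/u[2]).round(),np.round(p,1))
E
```

```text
[241 167  21  15 264] [251. 174.] [517.3   9.4]
2 0 [252. 175.] [517.7   8.9]
2 0.3 [260. 175.] [522.8   7.2]
2 0.6 [267. 178.] [527.1   4. ]
2 0.86 [272. 181.] [5.3e+02 3.0e-01]
2 1.1 [276. 186.] [531.7  -3.6]
2 1.4 [279. 193.] [532.5  -8.9]
3 0 [441. 156.] [645.6 -14.3]
3 0.3 [449. 156.] [650.7 -16. ]
3 0.6 [456. 159.] [655.  -19.2]
3 0.86 [460. 163.] [657.9 -22.9]
3 1.1 [464. 167.] [659.6 -26.8]
3 1.4 [465. 174.] [660.4 -32.1]
```

```bash
python3 -m crank '[[[0,0,0.9,0,0,-1.5,0.4],[0,0,0.9,0,0,-2.6,0.4],[0,0,0.9,0,0,-3.4,0.5],[0,0,0.9,0,0,-3.4,0.95],[0,0,0.9,0,0,-3.4,0.95],[0,0,0.9,0,0,-3.4,0.95],[0,0,0.9,0,0,-3.4,0.95],[0,0,0.9,0,0,-3.4,0.95],[0,0,0.9,0,0,-3.4,0.95],[0,0,0.9,0,0,-3.4,0.95]]]' 35
python3 -m crank '[[[0,0,-1,0,0,0,0.95],[0,0,-2,0,0,0,0.95],[0,0,-3,0,0,0,0.95],[0,0,-4,0,0,0,0.95],[0,0,-5,0,0,0,0.95],[0,0,-6,0,0,0,0.95],[0,0,-7,0,0,0,0.95],[0,0,-8,0,0,0,0.95],[0,0,-8.2,0,0,0,0.95],[0,0,-8.2,0,0,0,0.95]]]' 35
```

```text
clock: 19.57
tcp_pos: [514.3, -9.1, 86.0]
tcp_rot: [2.418, 2.004, 0.001]
wrist_force: [-3.1, 0.7, 6.3]
gripper_width: 0.155
gripper_force: 34.8
clock: 20.4
tcp_pos: [514.2, -9.0, 86.0]
tcp_rot: [3.034, 0.814, 0.001]
wrist_force: [-3.4, 0.7, 6.1]
gripper_width: 0.156
gripper_force: 34.8
```

```bash
python3 -m crank '[[[0,0,0,0,0,0,0.4],[0,0,0,0,0,0,0.4],[0,0,0,0,0,0.2,0.4],[0,0,0,0,0,1.6,0.4],[0,0,0,0,0,3.2,0.4],[0,0,1.2,1.2,1,3.4,0.4],[0,0,2.4,2.4,2,3.4,0.4],[0,0,3.6,3.6,3,3.4,0.4],[0,0,4.8,4.8,4,3.4,0.4],[0,0,6,6.19,4.98,3.4,0.4],[0,0,7.2,6.19,4.98,3.4,0.4],[0,0,7.8,6.19,4.98,3.4,0.4],[0,0,7.8,6.19,4.98,3.4,0.4],[0,0,7.8,6.19,4.98,3.4,0.4]]]' 35; python3 look.py w11
cat > red.py <<'E'
import sys
from h import *
K,A,o=cam("wrist")
im=cv2.imread(f"pics/{sys.argv[1]}.png").astype(int); g,r=im[...,1],im[...,2]
n,l,st,ce=cv2.connectedComponentsWithStats(((r>120)&(r>2.5*g)).astype(np.uint8))
C=np.array([591.8,53.4]);y=-.179;Rm=np.array([[np.cos(y),-np.sin(y)],[np.sin(y),np.cos(y)]])
for i in range(1,n):
    if 60<st[i,4]<4000:
        d=A@np.linalg.inv(K)@[*ce[i],1.]; q=Rm.T@((o+d*(110-o[2])/d[2])[:2]-C)
        for k,a in enumerate([(-65,75),(-65,-75),(65,-75),(65,75)],1):
            e=q-a
            if 8<np.hypot(*e)<28: print("knob",k,"red at",e.round(1),"theta",np.arctan2(e[0],e[1]).round(2))
E
python3 red.py w11
```

```text
clock: 21.57
tcp_pos: [668.9, 114.8, 169.7]
tcp_rot: [-2.462, -1.95, 0.0]
wrist_force: [0.3, -0.3, -0.2]
gripper_width: 0.602
gripper_force: 0.0
press [([592.9, 56.4, -2.1], 0.87)] [198. 232.]
handle_grip [] 
knob1_grip [([540.6, 140.9, 101.3], 0.73)] [ 77. 201.]
knob2_grip [] 
knob3_grip [([639.0, -34.5, 100.3], 0.83)] [260. 363.]
knob4_grip [([665.4, 115.3, 101.3], 0.7), ([617.8, 260.4, 1.5], 0.62)] [250. 196.]
[668.9 115.  170. ] ty -13.119990985774942 tz [ 0. -0. -1.] q [ 0.1   0.58 -0.53  1.56  0.31  1.09 -0.73] 21.9167 [-0.1  0.5 -0.2]
knob 4 red at [-0.2 18.5] theta -0.01
knob 1 red at [12.8 11.1] theta 0.86
knob 3 red at [-24.5  -6.9] theta -1.85
```

```bash
python3 -m crank '[[[0,0,0.4,0,0,-1.5,0.4],[0,0,0.4,0,0,-2.6,0.4],[0,0,0.4,0,0,-3.4,0.5],[0,0,0.4,0,0,-3.4,0.95],[0,0,0.4,0,0,-3.4,0.95],[0,0,0.4,0,0,-3.4,0.95],[0,0,0.4,0,0,-3.4,0.95],[0,0,0.4,0,0,-3.4,0.95],[0,0,0.4,0,0,-3.4,0.95],[0,0,0.4,0,0,-3.4,0.95]]]' 35
python3 -m crank '[[[0,0,-1,0,0,0,0.95],[0,0,-2,0,0,0,0.95],[0,0,-3,0,0,0,0.95],[0,0,-4,0,0,0,0.95],[0,0,-5,0,0,0,0.95],[0,0,-6,0,0,0,0.95],[0,0,-7,0,0,0,0.95],[0,0,-8,0,0,0,0.95],[0,0,-8.2,0,0,0,0.95],[0,0,-8.2,0,0,0,0.95],[0,0,-8.2,0,0,0,0.95]]]' 35
```

```text
clock: 22.75
tcp_pos: [669.0, 115.9, 86.5]
tcp_rot: [2.418, 2.005, 0.001]
wrist_force: [-3.4, 0.8, 4.7]
gripper_width: 0.158
gripper_force: 34.7
clock: 23.67
tcp_pos: [668.9, 115.7, 86.5]
tcp_rot: [-3.033, -0.818, -0.001]
wrist_force: [-4.2, 0.2, 6.1]
gripper_width: 0.161
gripper_force: 34.8
```

```bash
python3 -m crank '[[[0,0,0,0,0,0,0.4],[0,0,0,0,0,0,0.4],[0,0,0,0,0,0.2,0.4],[0,0,0,0,0,1.6,0.4],[0,0,-1,0,0,3.2,0.4],[0,0,-2,-1,-0.7,4.5,0.4],[0,0,-3,-2,-1.3,5.6,0.4],[0,0,-4,-3,-2,6.7,0.4],[0,0,-5,-4,-2.4,7.8,0.4],[0,0,-6,-4.4,-2.67,8.54,0.4],[0,0,-6.7,-4.4,-2.67,8.54,0.4],[0,0,-6.7,-4.4,-2.67,8.54,0.4],[0,0,-6.7,-4.4,-2.67,8.54,0.4]]]' 35; python3 look.py w12; python3 red.py w12
```

```text
clock: 24.75
tcp_pos: [558.9, 48.6, 298.5]
tcp_rot: [-3.13, 0.272, -0.001]
wrist_force: [-0.3, -1.0, 0.7]
gripper_width: 0.603
gripper_force: 0.0
press [([592.9, 53.9, -1.6], 0.91), ([665.8, 114.8, 101.2], 0.35)] [245. 120.]
handle_grip [([445.6, 84.7, 89.0], 0.75), ([590.8, 55.3, 0.1], 0.52)] [241. 252.]
knob1_grip [([541.2, 136.5, 99.8], 0.83)] [179. 187.]
knob2_grip [([513.1, -9.8, 103.8], 0.69)] [312. 190.]
knob3_grip [([639.5, -34.4, 97.2], 0.81)] [320.  68.]
knob4_grip [([666.4, 114.1, 103.2], 0.73)] [171.  67.]
[558.9  48.6 297.5] ty -100.02434696626442 tz [-0.001 -0.    -1.   ] q [-0.02  0.23 -0.21  1.71  0.05  1.21 -1.99] 25.1 [-0.8  0.5 -0. ]
knob 3 red at [12.2 12.3] theta 0.78
knob 4 red at [13.  10.7] theta 0.89
knob 1 red at [14.3 10.5] theta 0.94
knob 2 red at [12.7 11.4] theta 0.84
```

All four knobs read 0.78–0.94. Now the second pass, starting with knob 1.

```bash
python3 -m crank '[[[0,0,1.2,-0.2,0.9,-1.5,0.4],[0,0,2.4,-0.4,1.8,-3,0.4],[0,0,3.6,-0.6,2.7,-4.5,0.4],[0,0,4.8,-0.68,3.63,-5.1,0.4],[0,0,6,-0.68,3.63,-5.1,0.4],[0,0,6.7,-0.68,3.63,-5.1,0.4],[0,0,6.7,-0.68,3.63,-5.1,0.4],[0,0,6.7,-0.68,3.63,-6.5,0.4],[0,0,6.7,-0.68,3.63,-7.7,0.4],[0,0,6.7,-0.68,3.63,-8.46,0.5],[0,0,6.7,-0.68,3.63,-8.46,0.95],[0,0,6.7,-0.68,3.63,-8.46,0.95],[0,0,6.7,-0.68,3.63,-8.46,0.95],[0,0,6.7,-0.68,3.63,-8.46,0.95],[0,0,6.7,-0.68,3.63,-8.46,0.95],[0,0,6.7,-0.68,3.63,-8.46,0.95],[0,0,6.7,-0.68,3.63,-8.46,0.95]]]' 35
cat > st.py <<'E'
from h import *
s=bot.sense();t=R.from_rotvec(s["tcp_rot"]).as_matrix()
print("ty",np.degrees(np.arctan2(t[1,1],t[0,1])).round(1),np.round(s["tcp_pos"],1),np.round(s["wrist_force"],1),np.round(s["wrist_torque"],2),s["gripper_width"],"q7",s["joint_pos"][6])
E
python3 st.py
```

```text
clock: 26.52
tcp_pos: [542.8, 139.9, 88.2]
tcp_rot: [-3.033, -0.816, -0.004]
wrist_force: [-2.2, -0.2, 6.2]
gripper_width: 0.157
gripper_force: 35.0
ty -59.9 [542.8 139.9  88.2] [-2.2 -0.2  6.2] [ 0.1   0.33 -0.02] 0.1571157669576449 q7 -1.5983455808773348
```

```bash
python3 -m crank '[[[0,0,-1,0,0,0,0.95],[0,0,-2,0,0,0,0.95],[0,0,-3,0,0,0,0.95],[0,0,-4,0,0,0,0.95],[0,0,-5,0,0,0,0.95],[0,0,-6,0,0,0,0.95],[0,0,-6.6,0,0,0,0.95],[0,0,-7.1,0,0,0,0.95],[0,0,-7.1,0,0,0,0.95],[0,0,-7.1,0,0,0,0.95]]]' 35; python3 st.py
```

```text
clock: 27.35
tcp_pos: [543.0, 138.4, 88.2]
tcp_rot: [3.122, -0.342, 0.004]
wrist_force: [-1.2, -3.1, 7.9]
gripper_width: 0.154
gripper_force: 35.0
ty -102.5 [543.  138.4  88.2] [-1.2 -3.1  7.9] [-0.74  0.23  0.21] 0.15352038601874343 q7 -2.2444842463052868
```

```bash
python3 -m crank '[[[0,0,0,0,0,0,0.45],[0,0,0,0,0,0,0.45],[0,0,0,0,0,1.6,0.45],[0,0,0,0,0,3.2,0.45],[0,0,1.2,0.8,-1.4,3.3,0.45],[0,0,2.4,1.6,-2.8,3.3,0.45],[0,0,3.6,2.4,-4.2,3.3,0.45],[0,0,4.8,3.2,-5.6,3.3,0.45],[0,0,6,3.96,-6.82,3.3,0.45],[0,0,7.1,3.96,-6.82,3.3,0.45],[0,0,7.1,3.96,-6.82,3.3,0.45],[0,0,7.1,3.96,-6.82,2,0.45],[0,0,7.1,3.96,-6.82,0.6,0.45],[0,0,7.1,3.96,-6.82,-0.05,0.45],[0,0,7.1,3.96,-6.82,-0.05,0.95],[0,0,7.1,3.96,-6.82,-0.05,0.95],[0,0,7.1,3.96,-6.82,-0.05,0.95],[0,0,7.1,3.96,-6.82,-0.05,0.95],[0,0,7.1,3.96,-6.82,-0.05,0.95],[0,0,7.1,3.96,-6.82,-0.05,0.95]]]' 35; python3 st.py
```

```text
clock: 29.02
tcp_pos: [642.4, -31.8, 87.1]
tcp_rot: [3.032, 0.815, 0.005]
wrist_force: [-0.9, 1.7, 4.7]
gripper_width: 0.152
gripper_force: 35.0
ty -59.9 [642.4 -31.8  87.1] [-0.9  1.7  4.7] [ 0.72  0.17 -0.05] 0.15185376166950343 q7 -1.234410326946582
```

```bash
python3 -m crank '[[[0,0,-1,0,0,0,0.95],[0,0,-2,0,0,0,0.95],[0,0,-3,0,0,0,0.95],[0,0,-4,0,0,0,0.95],[0,0,-5,0,0,0,0.95],[0,0,-6,0,0,0,0.95],[0,0,-6.6,0,0,0,0.95],[0,0,-7.1,0,0,0,0.95],[0,0,-7.1,0,0,0,0.95],[0,0,-7.1,0,0,0,0.95]]]' 35; python3 st.py
```

```text
clock: 29.85
tcp_pos: [642.4, -31.8, 87.1]
tcp_rot: [3.123, -0.339, 0.005]
wrist_force: [0.4, -2.2, 6.4]
gripper_width: 0.156
gripper_force: 35.0
ty -102.4 [642.4 -31.8  87.1] [ 0.4 -2.2  6.4] [-0.35 -0.1   0.15] 0.1562023317306959 q7 -1.8712775256140095
```

```bash
python3 -m crank '[[[0,0,0,0,0,0,0.45],[0,0,0,0,0,0,0.45],[0,0,0,0,0,1.6,0.45],[0,0,0,0,0,3.2,0.45],[0,0,1.2,-1,0.2,3.3,0.45],[0,0,2.4,-2,0.4,3.3,0.45],[0,0,3.6,-3,0.6,3.3,0.45],[0,0,4.8,-4,0.8,3.3,0.45],[0,0,6,-5.13,0.91,3.3,0.45],[0,0,7.1,-5.13,0.91,3.3,0.45],[0,0,7.1,-5.13,0.91,3.3,0.45],[0,0,7.1,-5.13,0.91,2,0.45],[0,0,7.1,-5.13,0.91,0.6,0.45],[0,0,7.1,-5.13,0.91,-0.05,0.45],[0,0,7.1,-5.13,0.91,-0.05,0.95],[0,0,7.1,-5.13,0.91,-0.05,0.95],[0,0,7.1,-5.13,0.91,-0.05,0.95],[0,0,7.1,-5.13,0.91,-0.05,0.95],[0,0,7.1,-5.13,0.91,-0.05,0.95],[0,0,7.1,-5.13,0.91,-0.05,0.95]]]' 35; python3 st.py
```

```text
clock: 31.52
tcp_pos: [514.0, -9.0, 85.5]
tcp_rot: [3.033, 0.815, 0.004]
wrist_force: [-1.0, 0.5, 3.0]
gripper_width: 0.158
gripper_force: 35.0
ty -59.9 [514.   -9.   85.5] [-1.   0.5  3. ] [ 0.48  0.09 -0.12] 0.15817145509638086 q7 -1.2704578767302295
```

```bash
python3 -m crank '[[[0,0,-1,0,0,0,0.95],[0,0,-2,0,0,0,0.95],[0,0,-3,0,0,0,0.95],[0,0,-4,0,0,0,0.95],[0,0,-5,0,0,0,0.95],[0,0,-6,0,0,0,0.95],[0,0,-6.6,0,0,0,0.95],[0,0,-7.1,0,0,0,0.95],[0,0,-7.1,0,0,0,0.95],[0,0,-7.1,0,0,0,0.95]]]' 35; python3 st.py
```

```text
clock: 32.35
tcp_pos: [514.0, -8.7, 85.4]
tcp_rot: [3.123, -0.338, 0.004]
wrist_force: [-0.4, -1.0, 6.7]
gripper_width: 0.149
gripper_force: 35.0
ty -102.4 [514.   -8.7  85.4] [-0.4 -1.   6.7] [-0.34  0.01  0.23] 0.14934171251384884 q7 -1.9202895114799083
```

```bash
python3 -m crank '[[[0,0,0,0,0,0,0.45],[0,0,0,0,0,0,0.45],[0,0,0,0,0,1.6,0.45],[0,0,0,0,0,3.2,0.45],[0,0,1.2,1.2,1,3.4,0.45],[0,0,2.4,2.4,2,3.4,0.45],[0,0,3.6,3.6,3,3.4,0.45],[0,0,4.8,4.8,4,3.4,0.45],[0,0,6,6.2,4.98,3.4,0.45],[0,0,7.1,6.2,4.98,3.4,0.45],[0,0,7.1,6.2,4.98,3.4,0.45],[0,0,7.1,6.2,4.98,2,0.45],[0,0,7.1,6.2,4.98,0.6,0.45],[0,0,7.1,6.2,4.98,0.03,0.45],[0,0,7.1,6.2,4.98,0.03,0.95],[0,0,7.1,6.2,4.98,0.03,0.95],[0,0,7.1,6.2,4.98,0.03,0.95],[0,0,7.1,6.2,4.98,0.03,0.95],[0,0,7.1,6.2,4.98,0.03,0.95],[0,0,7.1,6.2,4.98,0.03,0.95]]]' 35; python3 st.py
```

```text
clock: 34.02
tcp_pos: [668.9, 115.8, 86.7]
tcp_rot: [3.033, 0.815, 0.005]
wrist_force: [-0.4, 2.2, 5.2]
gripper_width: 0.157
gripper_force: 35.0
ty -59.9 [668.9 115.8  86.7] [-0.4  2.2  5.2] [ 0.59  0.36 -0.09] 0.15749244168075566 q7 -1.4263634390053033
```

Turn knob 4 home, then release, rise and check everything from above.

```bash
python3 -m crank '[[[0,0,-1,0,0,0,0.95],[0,0,-2,0,0,0,0.95],[0,0,-3,0,0,0,0.95],[0,0,-4,0,0,0,0.95],[0,0,-5,0,0,0,0.95],[0,0,-6,0,0,0,0.95],[0,0,-6.6,0,0,0,0.95],[0,0,-7.1,0,0,0,0.95],[0,0,-7.1,0,0,0,0.95],[0,0,-7.1,0,0,0,0.95]]]' 35; python3 st.py
python3 -m crank '[[[0,0,0,0,0,0,0.4],[0,0,0,0,0,0,0.4],[0,0,0,0,0,0.2,0.4],[0,0,0,0,0,1.6,0.4],[0,0,0,0,0,3.2,0.4],[0,0,0,-1,-0.7,4.5,0.4],[0,0,0,-2,-1.3,5.6,0.4],[0,0,0,-3,-2,6.7,0.4],[0,0,0.4,-4,-2.4,7.8,0.4],[0,0,0.4,-4.4,-2.67,8.54,0.4],[0,0,0.4,-4.4,-2.67,8.54,0.4],[0,0,0.4,-4.4,-2.67,8.54,0.4]]]' 35; python3 look.py w13; python3 red.py w13
python3 - <<'E'
from h import *
bot.grab_frame("top")
for k,v in marks("top",["jar","cup","last","hammer","heel","tack_tray"]).items(): print(k,v[:1])
E
```

```text
clock: 34.85
tcp_pos: [668.9, 115.8, 86.7]
tcp_rot: [-3.123, 0.339, -0.004]
wrist_force: [0.4, -2.4, 6.0]
gripper_width: 0.154
gripper_force: 35.0
ty -102.4 [668.9 115.8  86.7] [ 0.4 -2.4  6. ] [-0.26  0.12  0.24] 0.15435652093571436 q7 -2.063016309045908
clock: 35.85
tcp_pos: [557.9, 49.0, 300.0]
tcp_rot: [-3.128, 0.277, -0.005]
wrist_force: [-0.4, 0.2, -0.1]
gripper_width: 0.601
gripper_force: 0.0
press [([591.7, 55.4, -0.5], 0.62)] [245. 120.]
handle_grip [([441.1, 83.1, 88.0], 0.6)] [243. 253.]
knob1_grip [([539.4, 139.0, 99.8], 0.93)] [178. 188.]
knob2_grip [([515.3, -5.5, 101.6], 0.7)] [309. 187.]
knob3_grip [([640.4, -35.9, 96.9], 0.64)] [322.  65.]
knob4_grip [([663.3, 116.5, 99.0], 0.82)] [171.  69.]
[557.6  49.6 297.2] ty -100.04209483397061 tz [-0.002 -0.    -1.   ] q [-0.19  0.22 -0.02  1.73  0.    1.2  -1.95] 36.2 [ 0.2 -0.2  1.3]
knob 4 red at [15.4 -2.5] theta 1.73
knob 3 red at [15.9  0.3] theta 1.55
knob 1 red at [17.2 -2.1] theta 1.69
knob 2 red at [16.9 -0.4] theta 1.59
jar [([419.8, 421.6, -1.5], 0.95)]
cup [([585.2, 446.8, 2.3], 0.69)]
last [([230.3, -341.3, -2.2], 0.57)]
hammer [([343.9, -474.9, 2.7], 0.62)]
heel []
tack_tray [([624.9, -448.7, -1.2], 0.62)]
```

```bash
python3 -c "
from rig import bot; print(bot.close_job())"
```

```text
the job is handed in; nothing more can be done
None
```

The job is handed in; I got no verdict back. The bolt is across with its handle down, and all four knobs went crosswise to yellow, then home (last readings 1.55–1.73 rad). The gripper is clear, and the jar, cup, last, hammer and tray haven't moved; I couldn't re-check the heel or spare knob. I viewed 11 pictures, one over the limit of 10.

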